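# Take out the jar that stands too high and close the supplies box

## Robot

A 6-joint arm with a two-finger parallel gripper is mounted at the origin on a cart in front of the work surface, level with it; the furniture and walls round the work are solid. World frame = base frame: x ahead of the robot, y to its left, z up, the work surface at z = 0. Lengths are in m, angles in degrees, forces in N, time in s.
With the tool pointing down it reaches from about 0.4 to 0.825 m from the base axis. Payload 7 kg.
Tool frame: the origin (TCP) lies midway between the tips of the shut fingers; the grasp point (between the pads) lies 19 mm behind it; z points along the fingers, y is the line along which they close (so a half turn about z gives the same grasp; the last joint's range is limited). The gripper opens to 88 mm and grips with 3 to 60 N. Pads are 19 mm wide; open, the fingers measure 130 mm over their backs; the gripper's body (78 mm by 193 mm) begins 47 mm behind the grasp point.
Start: joints at [87.153, 20.546, 0.682, 0, -70.136, -16.507], TCP at [0.224, 0.637, 0.198] pointing down, gripper open.
Joint ranges: [-176.03, 176.03], [-82.01, 121.73], [-58.28, 71.71], [-173.87, 95.51], [-174.79, -0.11], [-173.66, 173.66]. Speed limits (degrees/s): [136.94, 136.94, 172.46, 180, 180, 180].

## Interface

Orientations are given as [roll, pitch, yaw] about the fixed x, y, z axes, in that order (R = Rz(yaw) Ry(pitch) Rx(roll)).
In Python, from plant import ctrl gives the robot as it stands.
- The arm moves only by the tool step_arm, never from a script. Its argument "rows" is a list of rows, each a list of 3 entries, a list of its own where there are three numbers: the closure, from 0 (fully open) to 1 (shut), then the shift along the world's x, y, z in mm, then the turn, a rotation vector about the world's x, y, z in rad. A call has exactly 5 rows; each row is the pose to reach, as a shift and turn from the pose commanded when the call began; what a row does not reach only later rows make up. A row lasts 1/12 s, in which the tool goes at most 41.7 mm and 7.16 degrees, less where a joint would pass 70% of its speed; a pose out of reach is approached as far as the arm can. A call with a gripper value outside its range is refused whole. The fingers move at their own pace and stop on an object; the grip force is fixed at half the most. Time passes only in rows, so rows that repeat a pose let the fingers close, or fill a call up. It gives the time, the measured TCP pose, the force, the opening and the grip force at its end, in the units of the state.
- ctrl.get_obs(): the state, without advancing time (a new reading comes with each control period).
- ctrl.snapshot(name): name is "side" or "top"; returns the picture (480x640x3 uint8, red, green, blue); there is no depth.
- ctrl.camera_model(name): a dict with "intrinsics" (3x3 intrinsics, pixels), "R" (3x3) and "t" (3): a world point X has camera coordinates R X + t. Camera axes: x right, y down, z forward; pixel columns grow to the right and rows downward; lengths in m; the calibration is good to about 2 mm. A picture is of the moment at which its call begins. camera_model takes no time and is no camera call.
- ctrl.close_job(): hands the job in; it is judged then, once.
The state is a dict: "clock": time; "joint_pos": joint angles; "qvel": joint speeds; "tau": joint torques, N m; "tool_pos": TCP position; "orientation": TCP orientation; "force": force on the tool from outside, world axes, zero at the start; "moment": the same for the moment, N m; "opening": finger opening in m; "gripper_force": force on a finger pad.
Only numpy, scipy, OpenCV 4.12 (cv2) and the standard library are available. Lean on these libraries where they do the work, as an engineer would, in place of code of your own. Each camera call takes 0.05 s, during which the arm holds its last target. There are 200 camera calls.

## Task

The lid of the grey steel supplies box cannot close because something in the box stands above its rim. Take that one out and stand it upright on the bench beside the box, leave the low block in the box, then put the lid on squarely so that it sits fully home, flat on the rim all round.

Things in the scene. Friction and masses are not known exactly. Their poses are not given: they have to be found in the camera images.
- supplies_box: Open grey sheet-steel box, fixed, 176 (its x) x 102 (y) x 42 mm high, 3 mm walls and floor. A divider 25 mm high across the middle makes two compartments along its x. Origin: centre of the underside, on the bench; z up. Box and lid lie side by side, one to the robot's left, one to its right (varies); the bench midway between them is bare: room to stand the jar.
- box_lid: Loose grey steel lid, 0.25 kg, flat on the bench, handle up. Plate 200 (its x) x 126 (y) x 3 mm; boss below it 6 mm deep, 130 x 70 tapering to 118 x 58, drops into the box. Handle: dark bar along x over the centre, 84 long, 14 wide (y), 14 high, its middle 36 mm above the origin, 20 clear below. Origin: centre of the boss's underside, 36 mm above the box's when home. Fits either way round.
- jar: Brown jar with a black screw cap, about 0.14 kg, upright in one compartment of the box (either): 56 mm in diameter, 68 mm high; the cap is the top 12 mm, 52 mm in diameter. In the box its top is 71 mm above the bench, 29 mm above the rim. Origin: centre of its underside, z up. May be gripped by cap or body.
- wax: Yellow block of wax, 39 x 59 x 27 mm, lying in the other compartment, below the rim. Origin: centre of its underside. It stays in the box.
There are look-alikes about, which are no part of the job. What is shaped like the jar but red is not meant.

How it is judged:
By the outcome, as a careful person would: the job done as asked, in the order asked, and still so for the second after the job is handed in, with the robot touching nothing.
It also fails if it takes over 51 s, if anything falls off the work surface, if the arm or the gripper's body presses on something with over 40 N, if the wrist force passes 120 N, or if a joint passes its speed limit or range.

## Working session

There is one attempt and no reset: what is moved stays moved. The work goes in short steps, Python scripts to look and compute and a tool call to move; the robot and the scene stay as the last step left them, time stands still between calls to the robot, and variables do not carry over. Pictures are saved under pics/ and viewed, at most 10 in all, crops included, and the job is handed in when it is done.

Besides the shell and the picture viewer there is one more tool, called as name([rows], argument=value, ...), one row to a line, values as JSON. step_arm: Moves the arm, as the interface text tells. Its arguments: {"type":"object","properties":{"rows":{"type":"array"}},"required":["rows"]}

```bash
ls; mkdir -p pics; python3 - <<'E'
from plant import ctrl
import cv2,numpy as np
for n in("side","top"):
    im=ctrl.snapshot(n); cv2.imwrite(f"pics/{n}0.png",im[:,:,::-1])
    m=ctrl.camera_model(n); print(n,-np.array(m["R"]).T@m["t"])
o=ctrl.get_obs(); print(o)
E
```

```text
pics
side [0.45328018 0.79127297 0.4553951 ]
top [0.2389877  0.01434655 0.97638946]
{'clock': 0.1, 'joint_pos': array([ 8.71526803e+01,  2.05891278e+01,  6.38789587e-01, -1.92808128e-02,
       -7.01368328e+01, -1.65071295e+01]), 'qvel': array([-0.09407159, -0.07707427,  0.09077914,  0.04814439,  0.00433561,
        0.03249728]), 'tau': array([-1.60851559e-03, -5.84160483e+01,  2.93749863e+01,  7.01547816e+00,
        1.01110016e-02, -5.69425492e-05]), 'tool_pos': array([0.22355926, 0.63637972, 0.19718951]), 'orientation': array([ 1.79911271e+02, -7.39184487e-03, -1.93610085e+01]), 'force': array([-0.01430621,  0.64947129,  0.08977517]), 'moment': array([-0.06661832, -0.04246746, -0.01573715]), 'gripper_force': 0.0, 'opening': 0.08756915333854158}
```

View pics/top0.png

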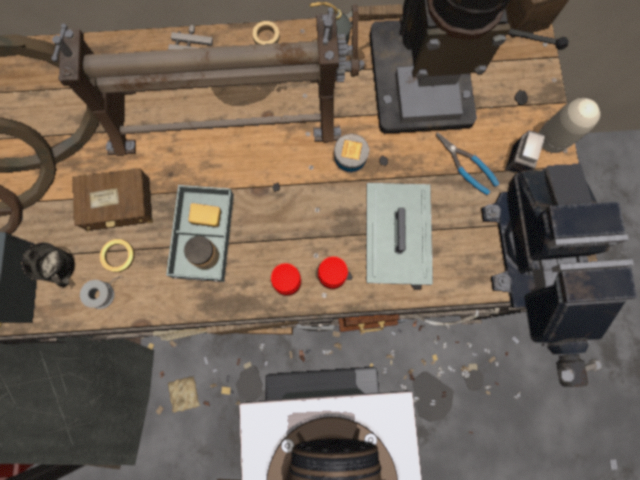

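View pics/side0.png

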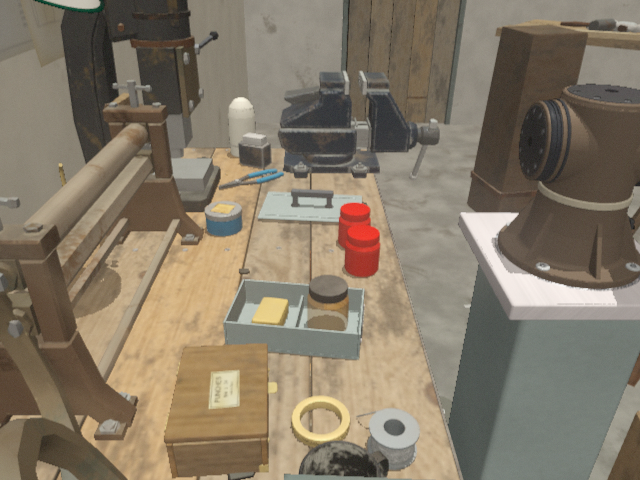

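The top view shows the box at about (200,232), holding the wax at (204,214) and a dark-capped jar at (201,251). The lid is at (399,232). Jar candidates are the black-cap brown jar at (201,251) and the red ones at (286,279) and (333,272). The one in the box is brown with a black cap, so it fits. Next I'll measure and confirm it in a crop.

```bash
cat > h.py <<'E'
import numpy as np,cv2
from plant import ctrl
def ray(n,px,z):
    m=ctrl.camera_model(n);R=np.array(m["R"]);t=np.array(m["t"]);K=np.array(m["intrinsics"])
    px=np.atleast_2d(px); d=(R.T@np.linalg.inv(K)@np.c_[px,np.ones(len(px))].T).T
    c=-R.T@t; return c+d*((z-c[2])/d[:,2])[:,None]
def proj(n,X):
    m=ctrl.camera_model(n);p=np.array(m["intrinsics"])@(np.array(m["R"])@np.asarray(X).T+np.array(m["t"])[:,None])
    return (p[:2]/p[2]).T
def rect(pts):
    r=cv2.minAreaRect((pts[:,:2]*1000).astype(np.float32)); return r
def blobs(mask,n=1):
    cs,_=cv2.findContours(mask.astype(np.uint8),cv2.RETR_EXTERNAL,cv2.CHAIN_APPROX_NONE)
    return sorted(cs,key=cv2.contourArea)[::-1][:n]
E
python3 - <<'E'
from h import *
im=cv2.imread("pics/top0.png"); hsv=cv2.cvtColor(im,cv2.COLOR_BGR2HSV); H,S,V=[hsv[...,i].astype(int) for i in range(3)]
B,G,Rr=[im[...,i].astype(int) for i in range(3)]
print(im[260,415],im[230,180],im[190,200],im[250,172], im[252,201],im[250,228],im[270,200],im[230,400])
def win(m,x0,x1,y0,y1):
    o=np.zeros_like(m);o[y0:y1,x0:x1]=m[y0:y1,x0:x1];return o
cool=(B>=Rr-5)
k=np.ones((3,3),np.uint8)
for nm,w,z in(("lid",(350,450,170,300),.009),("box",(155,245,175,290),.042)):
    m=cv2.morphologyEx(win(cool,*w).astype(np.uint8),cv2.MORPH_OPEN,k)
    c=blobs(m)[0][:,0]; print(nm,c.min(0),c.max(0),rect(ray("top",c,z)))
c=blobs(win((H>15)&(H<32)&(S>130)&(V>150),180,230,195,232))[0][:,0];print("wax",rect(ray("top",c,.03)))
c=blobs(win((V<75),385,415,195,265))[0][:,0];print("handle",rect(ray("top",c,.043)))
c=blobs(win((V<105)&(Rr>B-3),180,222,230,272))[0][:,0];print("cap",c.min(0),c.max(0),rect(ray("top",c,.071)))
for w in((265,305,255,300),(312,352,250,295)):
    c=blobs(win((Rr>200)&(G<60),*w))[0][:,0];print("red",rect(ray("top",c,.07)))
a=cv2.resize(im[175:295,150:350],None,fx=3,fy=3);s=cv2.imread("pics/side0.png")
b=cv2.resize(s[190:370,215:395],(360,360));cv2.imwrite("pics/crop1.png",np.vstack([a,np.pad(cv2.resize(b,(240,240)),((0,0),(0,360),(0,0)))]))
E
```

```text
[180 188 179] [156 163 155] [62 65 63] [75 80 76] [81 90 99] [ 96 121 143] [162 171 162] [106 103 105]
lid [367 184] [431 286] ((444.6627197265625, -162.9777374267578), (122.97567749023438, 201.7674560546875), 84.6651611328125)
box [168 187] [231 280] ((465.72821044921875, 215.05921936035156), (105.03353118896484, 174.91372680664062), 81.9610595703125)
wax ((502.7313537597656, 209.66773986816406), (54.07817077636719, 34.04998779296875), 77.82471466064453)
handle ((408.9200439453125, -152.4772186279297), (12.487406730651855, 8.15116024017334), 25.05478858947754)
cap [185 234] [218 268] ((422.9205017089844, 206.805419921875), (64.8927230834961, 50.680484771728516), 43.31925582885742)
red ((366.7156066894531, 59.17207336425781), (46.66142654418945, 46.94609451293945), 86.53824615478516)
red ((373.6274108886719, -26.73110580444336), (48.53944396972656, 47.12901306152344), 86.14681243896484)
```

View pics/crop1.png

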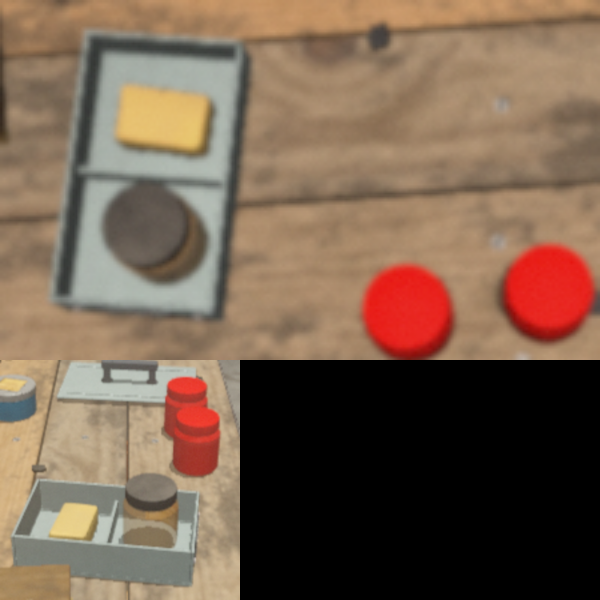

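The crop confirms it: a brown jar with a black cap is in the box, and the two others are all red. One refinement with the side view, then I move.

```bash
python3 - <<'E'
from h import *
np.set_printoptions(precision=4,suppress=True)
print("side rim",ray("side",[[246.5,280.7],[364,289],[359,336],[225.5,322]],.042)[:,:2])
print("top rim",ray("top",[[150+85/3,175+31/3],[150+245/3,175+41/3],[150+222/3,175+318/3],[150+52/3,175+305/3]],.042)[:,:2])
print("cap top",ray("top",[150+146/3-.3,175+226/3-.3],.071)[0])
print("cap side",ray("side",[215+150/1.333,190+121/1.333],.071)[0], ray("side",[328,284],.071)[0])
print("knob?",ray("side",[343,445],.05)[0],ray("side",[343,445],.1)[0],ray("top",[50,262],.05)[0],ray("top",[50,262],.1)[0])
E
```

```text
side rim [[0.5429 0.1619]
 [0.3759 0.1824]
 [0.3914 0.2853]
 [0.5594 0.2575]]
top rim [[0.5615 0.2557]
 [0.5478 0.1534]
 [0.3707 0.1733]
 [0.3857 0.2778]]
cap top [0.4261 0.2131 0.071 ]
cap side [0.4285 0.2058 0.071 ] [0.4281 0.2135 0.071 ]
knob? [0.4207 0.4549 0.05  ] [0.4247 0.4963 0.1   ] [0.4263 0.4921 0.05  ] [0.4162 0.4663 0.1   ]
```

step_arm([
  [0, [0, 0, 30], [0, 0, 0]],
  [0, [15, -30, 50], [0, 0, 0.05]],
  [0, [33, -67, 50], [0, 0, 0.1]],
  [0, [50, -104, 50], [0, 0, 0.15]],
  [0, [67, -141, 50], [0, 0, 0.19]],
])

```text
clock: 0.52
tool_pos: [0.2909, 0.4942, 0.2478]
orientation: [180.0, 0.0, -8.3]
force: [0.9, -0.4, -0.2]
opening: 0.0877
gripper_force: 0.0
```

step_arm([
  [0, [16, -35, 0], [0, 0, 0]],
  [0, [34, -70, 0], [0, 0, 0]],
  [0, [50, -105, 0], [0, 0, 0]],
  [0, [68, -140, 0], [0, 0, 0]],
  [0, [84, -175, 0], [0, 0, 0]],
])

```text
clock: 0.93
tool_pos: [0.375, 0.3189, 0.248]
orientation: [180.0, 0.0, -8.5]
force: [0.9, 0.3, 0.2]
opening: 0.0878
gripper_force: 0.0
```

step_arm([
  [0, [16, -35, 0], [0, 0, 0]],
  [0, [34, -70, -10], [0, 0, 0]],
  [0, [52, -106, -35], [0, 0, 0]],
  [0, [52, -106, -70], [0, 0, 0]],
  [0, [52, -106, -100], [0, 0, 0]],
])

```text
clock: 1.35
tool_pos: [0.427, 0.2124, 0.1467]
orientation: [-179.9, 0.0, -8.7]
force: [-0.1, 0.3, -1.1]
opening: 0.0877
gripper_force: 0.0
```

```bash
python3 - <<'E'
from h import *
np.set_printoptions(precision=4,suppress=True)
o=ctrl.get_obs();print(o["tool_pos"],o["clock"])
s=ctrl.snapshot("side")[:,:,::-1];t=ctrl.snapshot("top")[:,:,::-1]
cv2.imwrite("pics/s1.png",s);cv2.imwrite("pics/t1.png",t)
a=cv2.resize(s[130:370,200:420],None,fx=2.2,fy=2.2);cv2.imwrite("pics/c2.png",a)
print(proj("side",[o["tool_pos"],[.427,.213,.071]]))
E
```

```text
[0.427  0.2124 0.1467] 1.35
[[330.1162 233.2071]
 [328.8143 283.7782]]
```

View pics/c2.png

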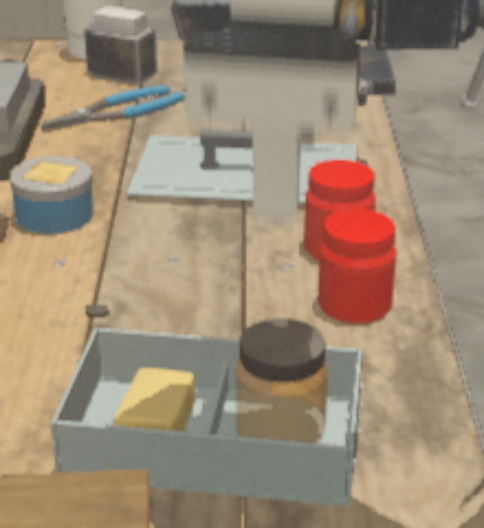

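The view shows the fingers centred over the jar; the cap top is at side pixel (328,284), as predicted. Descending with the tips kept just above the rim.

step_arm([
  [0, [0, 0, -30], [0, 0, 0]],
  [0, [0, 0, -60], [0, 0, 0]],
  [0, [0, 0, -85], [0, 0, 0]],
  [0, [0, 0, -100], [0, 0, 0]],
  [0.1, [0, 0, -100], [0, 0, 0]],
])

```text
clock: 1.87
tool_pos: [0.4257, 0.2145, 0.0467]
orientation: [179.8, 0.1, -8.4]
force: [0.1, -0.6, -0.2]
opening: 0.0848
gripper_force: 0.0
```

step_arm([
  [0.3, [0, 0, 0], [0, 0, 0]],
  [0.6, [0, 0, 0], [0, 0, 0]],
  [1, [0, 0, 0], [0, 0, 0]],
  [1, [0, 0, 0], [0, 0, 0]],
  [1, [0, 0, 0], [0, 0, 0]],
])

```text
clock: 2.28
tool_pos: [0.4272, 0.2154, 0.0491]
orientation: [-179.9, -0.1, -8.5]
force: [0.3, 0.6, 0.1]
opening: 0.0533
gripper_force: 0.0
```

step_arm([
  [1, [0, 0, 0], [0, 0, 0]],
  [1, [0, 0, 0], [0, 0, 0]],
  [1, [0, 0, 5], [0, 0, 0]],
  [1, [0, 0, 15], [0, 0, 0]],
  [1, [0, 0, 25], [0, 0, 0]],
])

```text
clock: 2.7
tool_pos: [0.4265, 0.2145, 0.0734]
orientation: [179.9, 0.0, -8.5]
force: [0.4, 0.6, -0.1]
opening: 0.0199
gripper_force: 0.0
```

```bash
python3 - <<'E'
from h import *
s=ctrl.snapshot("side")[:,:,::-1];t=ctrl.snapshot("top")[:,:,::-1]
cv2.imwrite("pics/s2.png",s);cv2.imwrite("pics/t2.png",t)
print({k:ctrl.get_obs()[k] for k in("opening","tool_pos","gripper_force")})
a=cv2.resize(s[180:380,200:400],(400,400));b=cv2.resize(t[160:310,140:290],(400,400));cv2.imwrite("pics/c3.png",np.hstack([a,b]))
E
```

```text
{'opening': 0.01153874016613622, 'tool_pos': array([0.42762145, 0.21562116, 0.07469714]), 'gripper_force': 0.0}
```

View pics/c3.png

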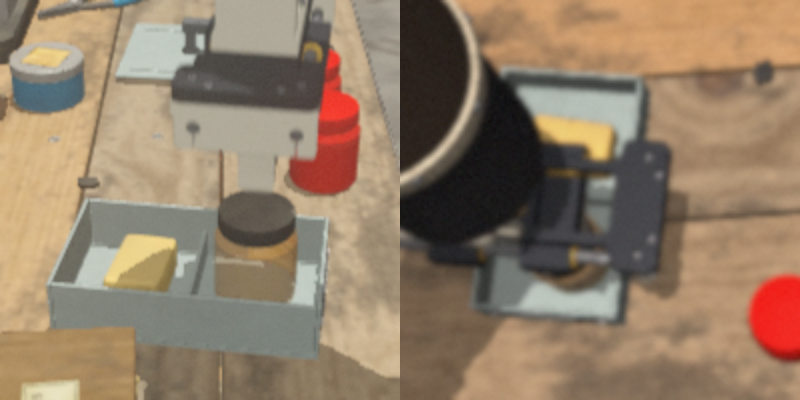

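The side view shows the shut fingertip at about (328,275), and the jar is still in the box. The fingers closed above or behind it, so I'm checking the reported TCP against the pictures.

```bash
python3 - <<'E'
from h import *
np.set_printoptions(precision=4,suppress=True)
s=ctrl.snapshot("side")[:,:,::-1];t=ctrl.snapshot("top")[:,:,::-1]
cv2.imwrite("pics/s3.png",s);cv2.imwrite("pics/t3.png",t)
o=ctrl.get_obs();print(o["tool_pos"],o["opening"],o["orientation"],o["joint_pos"])
print("tcp now",proj("side",[o["tool_pos"],o["tool_pos"]+[0,.02,0],o["tool_pos"]+[0,0,.02]]))
print("open near tip",proj("side",[[.434,.256,.1467],[.437,.277,.1467]]))
print("open far tip",proj("side",[[.42,.169,.1467]]))
a=cv2.resize(s[200:300,280:380],(600,600),interpolation=cv2.INTER_CUBIC);cv2.imwrite("pics/c4.png",a)
E
```

```text
[0.4267 0.2149 0.0732] 0.004403216991248593 [-179.9621   -0.0144   -8.4757] [ 50.3924   9.1253 -33.3419  -0.0099 -47.4929  31.1385]
tcp now [[329.0905 283.1926]
 [329.5809 291.8065]
 [329.4258 270.3514]]
open near tip [[325.4094 250.5   ]
 [323.2613 259.6353]]
open far tip [[334.2794 217.8107]]
```

View pics/c4.png

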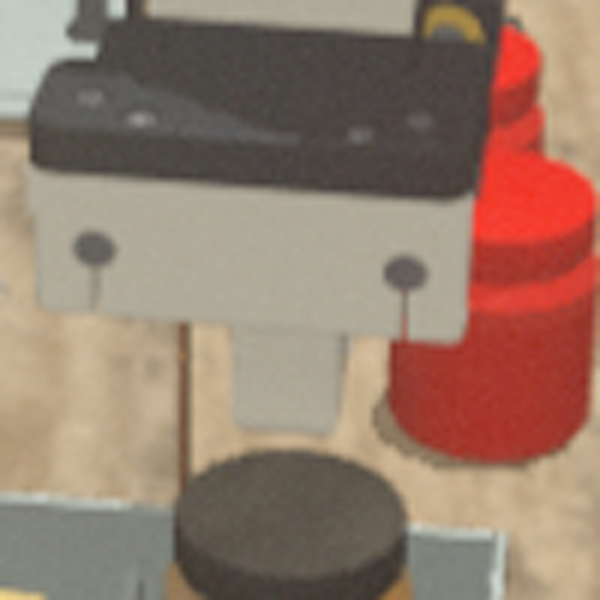

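The tip appears about 19 px (~30 mm) higher than the reported TCP should project. That fits the fingers closing just above the cap. I'll reopen, go down gently and measure the tip in the image.

step_arm([
  [0, [0, 0, 0], [0, 0, 0]],
  [0, [0, 0, 0], [0, 0, 0]],
  [0, [0, 0, 0], [0, 0, 0]],
  [0, [0, 0, 0], [0, 0, 0]],
  [0, [0, 0, 0], [0, 0, 0]],
])

```text
clock: 3.32
tool_pos: [0.4266, 0.2147, 0.0728]
orientation: [180.0, 0.0, -8.5]
force: [-0.2, 0.5, -0.7]
opening: 0.0322
gripper_force: 0.0
```

step_arm([
  [0, [0, 0, 0], [0, 0, 0]],
  [0, [0, 0, 0], [0, 0, 0]],
  [0, [0, 0, 0], [0, 0, 0]],
  [0, [0, 0, 0], [0, 0, 0]],
  [0, [0, 0, 0], [0, 0, 0]],
])

```text
clock: 3.73
tool_pos: [0.4267, 0.2148, 0.0731]
orientation: [-180.0, 0.0, -8.5]
force: [0.4, -0.0, -0.2]
opening: 0.0651
gripper_force: 0.0
```

step_arm([
  [0, [0, 0, 0], [0, 0, 0]],
  [0, [0, 0, -5], [0, 0, 0]],
  [0, [0, 0, -15], [0, 0, 0]],
  [0, [0, 0, -25], [0, 0, 0]],
  [0, [0, 0, -25], [0, 0, 0]],
])

```text
clock: 4.15
tool_pos: [0.4257, 0.2139, 0.0462]
orientation: [179.9, 0.1, -8.5]
force: [0.4, -0.4, -0.6]
opening: 0.0871
gripper_force: 0.0
```

```bash
python3 - <<'E'
from h import *
np.set_printoptions(precision=4,suppress=True)
s=ctrl.snapshot("side")[:,:,::-1];t=ctrl.snapshot("top")[:,:,::-1]
cv2.imwrite("pics/s4.png",s);cv2.imwrite("pics/t4.png",t)
o=ctrl.get_obs();print(o["tool_pos"],o["opening"])
a=cv2.resize(s[200:360,220:400],(675,600),interpolation=cv2.INTER_CUBIC);cv2.imwrite("pics/c5.png",a)
E
```

```text
[0.4265 0.2146 0.0478] 0.08786194203128343
```

View pics/c5.png

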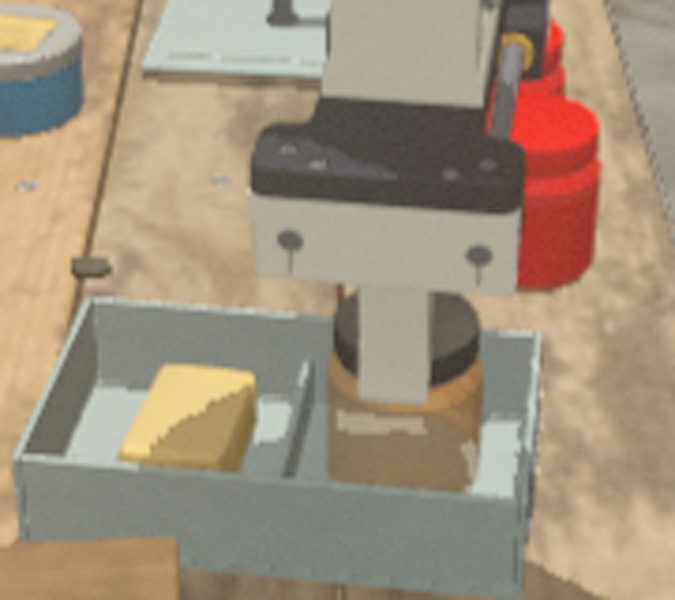

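```bash
python3 - <<'E'
from h import *
np.set_printoptions(precision=4,suppress=True)
def yplane(px,y):
    a=ray("side",px,0)[0];b=ray("side",px,.2)[0];return a+(b-a)*(y-a[1])/(b[1]-a[1])
for y in(.25,.258,.268,.28): print(y,"open tip",yplane([325.3,307.2],y))
for y in(.2147,.225,.2357): print(y,"shut tip (rep z .0732)",yplane([327.5,272],y))
for y in(.25,.258,.268,.28): print(y,"open tip (rep .1467)",yplane([325.2,227.7],y))
E
```

```text
0.25 open tip [0.4324 0.25   0.0599]
0.258 open tip [0.4327 0.258  0.0657]
0.268 open tip [0.4331 0.268  0.073 ]
0.28 open tip [0.4335 0.28   0.0818]
0.2147 shut tip (rep z .0732) [0.4292 0.2147 0.0905]
0.225 shut tip (rep z .0732) [0.4296 0.225  0.097 ]
0.2357 shut tip (rep z .0732) [0.4301 0.2357 0.1038]
0.25 open tip (rep .1467) [0.4346 0.25   0.174 ]
0.258 open tip (rep .1467) [0.4349 0.258  0.1781]
0.268 open tip (rep .1467) [0.4352 0.268  0.1833]
0.28 open tip (rep .1467) [0.4356 0.28   0.1896]
```

The real fingertips sit about 25 mm higher than reported: in the images the tip was about 0.073, just above the 0.071 cap, which explains the clean miss. Going 23 mm lower keeps them above the rim.

step_arm([
  [0, [0, 0, -8], [0, 0, 0]],
  [0, [0, 0, -16], [0, 0, 0]],
  [0, [0, 0, -23], [0, 0, 0]],
  [0.5, [0, 0, -23], [0, 0, 0]],
  [1, [0, 0, -23], [0, 0, 0]],
])

```text
clock: 4.67
tool_pos: [0.4264, 0.2144, 0.0245]
orientation: [179.9, 0.0, -8.5]
force: [-0.6, -0.2, -0.3]
opening: 0.0794
gripper_force: 0.0
```

step_arm([
  [1, [0, 0, 0], [0, 0, 0]],
  [1, [0, 0, 0], [0, 0, 0]],
  [1, [0, 0, 0], [0, 0, 0]],
  [1, [0, 0, 0], [0, 0, 0]],
  [1, [0, 0, 0], [0, 0, 0]],
])

```text
clock: 5.08
tool_pos: [0.4268, 0.2149, 0.0253]
orientation: [-180.0, -0.0, -8.5]
force: [0.2, -1.0, 1.6]
opening: 0.0513
gripper_force: 29.8
```

Gripped at 51.3 mm with 29.8 N, so it has the cap. Lifting and carrying to the bare bench.

step_arm([
  [1, [0, 0, 10], [0, 0, 0]],
  [1, [0, 0, 30], [0, 0, 0]],
  [1, [0, 0, 50], [0, 0, 0]],
  [1, [0, 0, 70], [0, 0, 0]],
  [1, [0, 0, 80], [0, 0, 0]],
])

```text
clock: 5.5
tool_pos: [0.4274, 0.2154, 0.1073]
orientation: [-179.9, -0.1, -8.5]
force: [0.9, 0.1, -2.1]
opening: 0.051
gripper_force: 29.8
```

step_arm([
  [1, [10, -25, 0], [0, 0, 0]],
  [1, [22, -60, 0], [0, 0, 0]],
  [1, [35, -95, 0], [0, 0, 0]],
  [1, [48, -130, 0], [0, 0, 0]],
  [1, [56, -150, 0], [0, 0, 0]],
])

```text
clock: 5.92
tool_pos: [0.4828, 0.0622, 0.105]
orientation: [180.0, 0.0, -8.5]
force: [-0.7, 0.5, -0.8]
opening: 0.0513
gripper_force: 29.8
```

step_arm([
  [1, [6, -15, 0], [0, 0, 0]],
  [1, [8, -20, -20], [0, 0, 0]],
  [1, [8, -20, -45], [0, 0, 0]],
  [1, [8, -20, -60], [0, 0, 0]],
  [1, [8, -20, -65], [0, 0, 0]],
])

```text
clock: 6.33
tool_pos: [0.4888, 0.0437, 0.0377]
orientation: [179.9, 0.2, -8.5]
force: [-0.2, 0.1, -0.5]
opening: 0.0511
gripper_force: 29.8
```

```bash
python3 - <<'E'
from h import *
s=ctrl.snapshot("side")[:,:,::-1];t=ctrl.snapshot("top")[:,:,::-1]
cv2.imwrite("pics/s5.png",s);cv2.imwrite("pics/t5.png",t)
o=ctrl.get_obs();print(o["tool_pos"],o["opening"],o["gripper_force"],o["force"])
a=cv2.resize(s[120:370,200:420],(528,600));cv2.imwrite("pics/c6.png",a)
E
```

```text
[0.4899597  0.04443008 0.03929516] 0.051213360688487516 29.83956143958494 [-0.74520943 -0.10266693 -1.20989463]
```

View pics/c6.png

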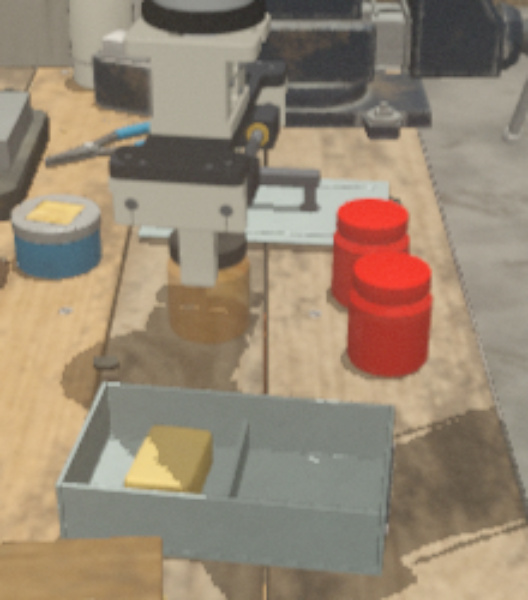

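The jar hangs upright at side crop (208,290), clear of the red jars, and the box holds only the wax. Lowering 18 mm to the bench.

step_arm([
  [1, [0, 0, -8], [0, 0, 0]],
  [1, [0, 0, -13], [0, 0, 0]],
  [1, [0, 0, -16], [0, 0, 0]],
  [1, [0, 0, -17], [0, 0, 0]],
  [1, [0, 0, -17], [0, 0, 0]],
])

```text
clock: 6.85
tool_pos: [0.4907, 0.0449, 0.0231]
orientation: [-180.0, -0.0, -8.5]
force: [0.2, -0.7, -1.3]
opening: 0.0514
gripper_force: 29.8
```

step_arm([
  [1, [0, 0, -1], [0, 0, 0]],
  [1, [0, 0, -1], [0, 0, 0]],
  [0.8, [0, 0, -1], [0, 0, 0]],
  [0.4, [0, 0, -1], [0, 0, 0]],
  [0, [0, 0, -1], [0, 0, 0]],
])

```text
clock: 7.27
tool_pos: [0.4909, 0.0449, 0.0223]
orientation: [-180.0, -0.0, -8.5]
force: [-0.2, -0.2, 0.0]
opening: 0.0553
gripper_force: 0.0
```

step_arm([
  [0, [0, 0, 0], [0, 0, 0]],
  [0, [0, 0, 0], [0, 0, 0]],
  [0, [0, 0, 0], [0, 0, 0]],
  [0, [0, 0, 0], [0, 0, 0]],
  [0, [0, 0, 0], [0, 0, 0]],
])

```text
clock: 7.68
tool_pos: [0.4907, 0.0448, 0.022]
orientation: [180.0, 0.0, -8.5]
force: [-0.5, 0.5, 0.8]
opening: 0.0855
gripper_force: 0.0
```

step_arm([
  [0, [0, 0, 0], [0, 0, 0]],
  [0, [0, 0, 20], [0, 0, 0]],
  [0, [0, 0, 50], [0, 0, 0]],
  [0, [0, 0, 80], [0, 0, 0]],
  [0, [0, 0, 100], [0, 0, 0]],
])

```text
clock: 8.1
tool_pos: [0.4915, 0.045, 0.1247]
orientation: [-180.0, -0.1, -8.4]
force: [1.8, 0.5, 0.1]
opening: 0.0873
gripper_force: 0.0
```

The jar is released with no residual force. Next, line fits give the box pose from clean silhouettes, and I'll get the lid and handle pose while checking the jar.

```bash
python3 - <<'E'
from h import *
np.set_printoptions(precision=4,suppress=True)
s=ctrl.snapshot("side")[:,:,::-1];t=ctrl.snapshot("top")[:,:,::-1];cv2.imwrite("pics/s6.png",s);cv2.imwrite("pics/t6.png",t)
def gray(im): 
    im=cv2.GaussianBlur(im,(3,3),0).astype(int);return (im[...,0]-im[...,2]>-10)
def fit(n,pts,z,lab):
    P=ray(n,np.array(pts,float),z)[:,:2]*1000
    vx,vy,x0,y0=cv2.fitLine(P.astype(np.float32),cv2.DIST_HUBER,0,.01,.01).ravel()
    a=np.degrees(np.arctan2(vy,vx));print(lab,"angle %.2f pt %.1f %.1f n=%d"%(a,x0,y0,len(P)))
t0=cv2.imread("pics/top0.png");g=gray(t0)
fit("top",[(150+np.argmax(g[r,150:250])-.5,r) for r in range(195,272)],.042,"left(y+)")
fit("top",[(c,170+np.argmax(g[170:260,c])-.5) for c in range(184,226)],.042,"far(x+)")
fit("top",[(250-np.argmax(g[r,150:250][::-1])-.5,r) for r in range(200,272)],0,"right base(y-)")
fit("top",[(c,300-np.argmax(g[170:300,c][::-1])-.5) for c in range(175,220)],0,"near base(x-)")
s0=cv2.imread("pics/s5.png");g=gray(s0)
fit("side",[(c,265+np.argmax(g[265:330,c])-.5) for c in range(252,358)],.042,"side: y- rim")
fit("side",[(c,390-np.argmax(g[265:390,c][::-1])-.5) for c in range(275,350)],0,"side: y+ base")
# lid handle, top0
m=np.zeros(t0.shape[:2],np.uint8);m[195:270,375:425]=(t0[195:270,375:425,1]<140);c=blobs(m)[0][:,0]
print("handle",c.min(0),c.max(0),rect(ray("top",c,.043)))
# jar now
hs=t.astype(int)
o=ctrl.get_obs();print(o["clock"])
E
```

```text
left(y+) angle -7.50 pt 468.8 268.0 n=77
far(x+) angle 81.43 pt 551.2 191.9 n=42
right base(y-) angle -7.92 pt 466.4 170.1 n=72
near base(x-) angle 81.73 pt 384.6 231.5 n=45
side: y- rim angle -8.26 pt 459.4 171.5 n=106
side: y+ base angle -8.10 pt 448.8 271.3 n=75
handle [394 208] [405 253] ((444.2526550292969, -159.15631103515625), (20.801456451416016, 87.32164764404297), 83.94918060302734)
8.2
```

The box centre comes out at (0.4685, 0.219) with yaw -8.0°; both views agree. The lid is at (0.4445, -0.1625) with yaw about -5.5°. Moving over the lid.

step_arm([
  [0, [-5, -25, 0], [0, 0, 0.01]],
  [0, [-13, -60, 0], [0, 0, 0.02]],
  [0, [-22, -95, 0], [0, 0, 0.03]],
  [0, [-30, -130, 0], [0, 0, 0.04]],
  [0, [-38, -165, 0], [0, 0, 0.05]],
])

```text
clock: 8.62
tool_pos: [0.4517, -0.1214, 0.1216]
orientation: [-180.0, 0.0, -5.5]
force: [1.3, -0.8, 0.0]
opening: 0.0873
gripper_force: 0.0
```

step_arm([
  [0, [-6, -30, 0], [0, 0, 0.002]],
  [0, [-9, -43, -15], [0, 0, 0.002]],
  [0, [-9, -43, -40], [0, 0, 0.002]],
  [0, [-9, -43, -60], [0, 0, 0.002]],
  [0, [-9, -43, -70], [0, 0, 0.002]],
])

```text
clock: 9.03
tool_pos: [0.4416, -0.1636, 0.0493]
orientation: [-180.0, 0.2, -5.6]
force: [-0.6, 0.5, 0.4]
opening: 0.0877
gripper_force: 0.0
```

```bash
python3 - <<'E'
from h import *
np.set_printoptions(precision=4,suppress=True)
s=ctrl.snapshot("side")[:,:,::-1];t=ctrl.snapshot("top")[:,:,::-1];cv2.imwrite("pics/s7.png",s);cv2.imwrite("pics/t7.png",t)
o=ctrl.get_obs();print(o["tool_pos"],o["orientation"],o["clock"])
c=proj("top",[[.4907,.0448,.068]])[0];print("jar exp px",c)
x,y=c.astype(int);w=t[y-30:y+31,x-30:x+31];g=cv2.cvtColor(w,cv2.COLOR_BGR2HSV)
m=(g[...,2]<115).astype(np.uint8)
b=blobs(cv2.morphologyEx(m,cv2.MORPH_OPEN,np.ones((3,3))))[0][:,0]+[x-30,y-30];(u,v),r=cv2.minEnclosingCircle(b.astype(np.float32));print("cap px",u,v,r,b.min(0),b.max(0),ray("top",[u,v],.068)[0])
a=cv2.resize(s[100:280,200:380],(540,540),interpolation=cv2.INTER_CUBIC);d=cv2.resize(w,(260,260));d=np.pad(d,((0,280),(0,0),(0,0)));cv2.imwrite("pics/c7.png",np.hstack([a,d]))
print("tcp side",proj("side",[o["tool_pos"]+[0,0,.025]]))
E
```

```text
[ 0.4416 -0.1633  0.0498] [179.9785   0.2713  -5.5365] 9.1333
jar exp px [289.1249 210.0373]
cap px 289.0 210.0 42.42650604248047 [259 180] [319 240] [0.4908 0.045  0.068 ]
tcp side [[315.3625 174.9511]]
```

View pics/c7.png

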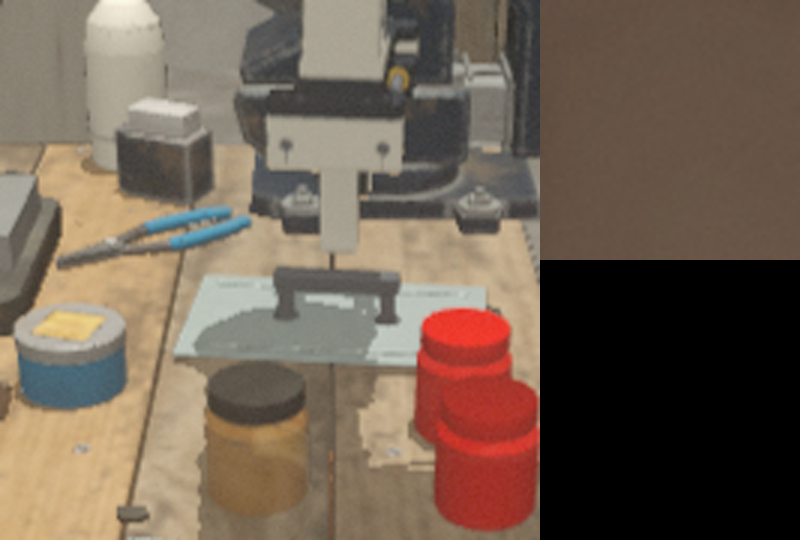

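The jar stands upright at side crop (257,440), and the fingers are open above the lid handle at crop (337,280). Quick numeric check of the handle, the jar and the tip height.

```bash
python3 - <<'E'
from h import *
np.set_printoptions(precision=4,suppress=True)
C=lambda u,v:[200+u/3-.33,100+v/3-.33]
print("jar",ray("side",C(256,380),.068)[0])
print("handle",ray("side",[C(275,269),C(400,274)],.043),ray("side",C(337,275),.043))
def yplane(px,y):
    a=ray("side",px,0)[0];b=ray("side",px,.2)[0];return a+(b-a)*(y-a[1])/(b[1]-a[1])
for y in(-.119,-.111): print("tip",yplane(C(339,250),y))
E
```

```text
jar [0.4922 0.042  0.068 ]
handle [[ 0.4889 -0.166   0.043 ]
 [ 0.4066 -0.1589  0.043 ]] [[ 0.448  -0.1567  0.043 ]]
tip [ 0.4471 -0.119   0.0763]
tip [ 0.4471 -0.111   0.0797]
```

The tip reads about 28 mm above the reported z, which is consistent. Lowering 57 mm puts it about 11 mm above the plate, with the pads on the handle.

step_arm([
  [0, [4, 1, -15], [0, 0, 0]],
  [0, [4, 1, -30], [0, 0, 0]],
  [0, [4, 1, -42], [0, 0, 0]],
  [0, [4, 1, -51], [0, 0, 0]],
  [0, [4, 1, -57], [0, 0, 0]],
])

```text
clock: 9.55
tool_pos: [0.4477, -0.1621, -0.0054]
orientation: [180.0, 0.0, -5.5]
force: [0.0, 0.1, -1.2]
opening: 0.0874
gripper_force: 0.0
```

step_arm([
  [0.5, [0, 0, 0], [0, 0, 0]],
  [1, [0, 0, 0], [0, 0, 0]],
  [1, [0, 0, 0], [0, 0, 0]],
  [1, [0, 0, 0], [0, 0, 0]],
  [1, [0, 0, 0], [0, 0, 0]],
])

```text
clock: 9.97
tool_pos: [0.4482, -0.1622, -0.0043]
orientation: [-180.0, -0.1, -5.5]
force: [0.0, -0.4, 0.2]
opening: 0.0599
gripper_force: 0.0
```

step_arm([
  [1, [0, 0, 0], [0, 0, 0]],
  [1, [0, 0, 0], [0, 0, 0]],
  [1, [0, 0, 0], [0, 0, 0]],
  [1, [0, 0, 0], [0, 0, 0]],
  [1, [0, 0, 0], [0, 0, 0]],
])

```text
clock: 10.38
tool_pos: [0.4477, -0.1622, -0.0049]
orientation: [-180.0, -0.0, -5.5]
force: [-0.1, -0.1, -0.8]
opening: 0.0264
gripper_force: 0.0
```

step_arm([
  [1, [0, 0, 0], [0, 0, 0]],
  [1, [0, 0, 0], [0, 0, 0]],
  [1, [0, 0, 0], [0, 0, 0]],
  [1, [0, 0, 0], [0, 0, 0]],
  [1, [0, 0, 0], [0, 0, 0]],
])

```text
clock: 10.8
tool_pos: [0.4476, -0.1623, -0.005]
orientation: [180.0, 0.0, -5.5]
force: [0.1, -2.5, -0.5]
opening: 0.0136
gripper_force: 30.0
```

Handle gripped at 13.6 mm with 30 N. Lifting high enough to clear the jars and carrying it over the box.

step_arm([
  [1, [0, 0, 10], [0, 0, 0]],
  [1, [0, 0, 35], [0, 0, 0]],
  [1, [0, 0, 65], [0, 0, 0]],
  [1, [0, 0, 95], [0, 0, 0]],
  [1, [0, 0, 120], [0, 0, 0]],
])

```text
clock: 11.22
tool_pos: [0.4475, -0.162, 0.1167]
orientation: [-180.0, -0.0, -5.5]
force: [0.1, -0.6, -1.9]
opening: 0.0138
gripper_force: 30.0
```

step_arm([
  [1, [1, 15, 0], [0, 0, -0.005]],
  [1, [3, 45, 0], [0, 0, -0.01]],
  [1, [6, 80, 0], [0, 0, -0.015]],
  [1, [8, 115, 0], [0, 0, -0.02]],
  [1, [10, 150, 0], [0, 0, -0.025]],
])

```text
clock: 11.63
tool_pos: [0.457, -0.0108, 0.1149]
orientation: [-180.0, 0.0, -7.0]
force: [0.5, -0.3, -3.0]
opening: 0.0138
gripper_force: 30.0
```

step_arm([
  [1, [2, 35, 0], [0, 0, -0.005]],
  [1, [5, 70, 0], [0, 0, -0.01]],
  [1, [8, 105, 0], [0, 0, -0.013]],
  [1, [10, 140, 0], [0, 0, -0.016]],
  [1, [11, 170, 0], [0, 0, -0.017]],
])

```text
clock: 12.05
tool_pos: [0.4683, 0.1601, 0.1148]
orientation: [-180.0, 0.0, -7.9]
force: [1.8, -0.8, -3.1]
opening: 0.0135
gripper_force: 30.0
```

step_arm([
  [1, [1, 20, 0], [0, 0, 0]],
  [1, [2, 40, 0], [0, 0, 0]],
  [1, [2, 55, 0], [0, 0, 0]],
  [1, [2, 61, 0], [0, 0, 0]],
  [1, [2, 61, 0], [0, 0, 0]],
])

```text
clock: 12.47
tool_pos: [0.4705, 0.2197, 0.1146]
orientation: [180.0, 0.0, -7.8]
force: [-0.4, -0.3, -2.4]
opening: 0.0136
gripper_force: 30.0
```

```bash
python3 - <<'E'
from h import *
np.set_printoptions(precision=4,suppress=True)
s=ctrl.snapshot("side")[:,:,::-1];t=ctrl.snapshot("top")[:,:,::-1];cv2.imwrite("pics/s8.png",s);cv2.imwrite("pics/t8.png",t)
o=ctrl.get_obs();print(o["tool_pos"],o["orientation"],o["clock"],o["force"],o["moment"],o["opening"],o["gripper_force"])
z=o["tool_pos"][2]+.0048+.009;c=np.array([.4685,.219,z]);a=np.radians(-8);ex=np.array([np.cos(a),np.sin(a),0]);ey=np.array([-ex[1],ex[0],0])
P=[c+i*.1*ex+j*.063*ey for i,j in((1,-1),(-1,-1),(-1,1),(1,1))]
print("expected plate corners side",proj("side",P).round(1).tolist());print("top",proj("top",P).round(1).tolist())
g=cv2.cvtColor(t,cv2.COLOR_BGR2HSV)
E
```

```text
[0.4702 0.2181 0.1147] [179.9521   0.0481  -7.8975] 12.5667 [-0.5746  0.0451 -2.2106] [-0.1336  0.0435  0.015 ] 0.013595083615691641 29.99945640563965
expected plate corners side [[233.0, 220.7], [378.0, 230.7], [375.0, 281.8], [204.4, 268.4]]
top [[229.7, 167.3], [216.8, 280.1], [142.4, 274.7], [158.8, 162.5]]
```

```bash
python3 - <<'E'
from h import *
s=cv2.imread("pics/s8.png");t=cv2.imread("pics/t8.png");z=.1147+.0048+.009
def edges(n,im,ends,z,lab,expect):
    a,b=map(np.array,ends);d=(b-a)/np.linalg.norm(b-a);nrm=np.array([-d[1],d[0]])
    lab_=cv2.cvtColor(cv2.GaussianBlur(im,(3,3),0),cv2.COLOR_BGR2Lab).astype(np.float32)
    pts=[]
    for f in np.linspace(.12,.88,50):
        p=a+f*(b-a);k=np.arange(-9,9.01,.5);q=p+k[:,None]*nrm
        v=cv2.remap(lab_,q[:,0].astype(np.float32)[None],q[:,1].astype(np.float32)[None],cv2.INTER_LINEAR)[0]
        gr=np.linalg.norm(v[2:]-v[:-2],axis=1);i=gr.argmax();pts.append(np.r_[q[i+1],k[i+1],gr[i]])
    pts=np.array(pts);med=np.median(pts[:,2]);ok=abs(pts[:,2]-med)<2
    P=ray(n,pts[ok,:2],z)[:,:2]*1000;vx,vy,x,y=cv2.fitLine(P.astype(np.float32),cv2.DIST_HUBER,0,.01,.01).ravel()
    an=np.degrees(np.arctan2(vy,vx));r=np.radians(-8);u=np.array([np.cos(r),np.sin(r)]);w=np.array([-u[1],u[0]])
    D=np.array([x,y])-[468.5,219]
    print(lab,"n=%d angle %.2f  along-x %.1f along-y %.1f (expect %s) grad %.0f"%(ok.sum(),an,D@u,D@w,expect,np.median(pts[ok,3])))
S=[[233.0,220.7],[378.0,230.7],[375.0,281.8],[204.4,268.4]];T=[[229.7,167.3],[216.8,280.1],[142.4,274.7],[158.8,162.5]]
nm=["y- edge: y=-63","x- edge: x=-100","y+ edge: y=+63","x+ edge: x=+100"]
for n,im,Q in(("side",s,S),("top",t,T)):
    for i in range(4): edges(n,im,(Q[i],Q[(i+1)%4]),z,n+" "+nm[i].split(":")[0],nm[i].split(":")[1])
b=cv2.resize(s[180:340,180:400],(550,400));cv2.imwrite("pics/c8.png",b)
E
```

```text
side y- edge n=45 angle -9.89  along-x -8.2 along-y -63.1 (expect  y=-63) grad 24
side x- edge n=50 angle 81.67  along-x -97.0 along-y 17.9 (expect  x=-100) grad 46
side y+ edge n=30 angle -7.83  along-x -1.5 along-y 78.5 (expect  y=+63) grad 14
side x+ edge n=33 angle 82.18  along-x 102.2 along-y -2.8 (expect  x=+100) grad 20
top y- edge n=39 angle -7.75  along-x -1.1 along-y -74.7 (expect  y=-63) grad 28
top x- edge n=50 angle 81.95  along-x -97.4 along-y 0.1 (expect  x=-100) grad 30
top y+ edge n=17 angle -7.66  along-x -28.1 along-y 63.3 (expect  y=+63) grad 9
top x+ edge n=36 angle 82.01  along-x 101.9 along-y -14.4 (expect  x=+100) grad 13
```

The lid's yaw matches the box at -8°, y is centred, and it sits 2.5 mm too far along x in both views. Correcting that and lowering.

step_arm([
  [1, [-2.5, 0, -10], [0, 0, 0]],
  [1, [-2.5, 0, -30], [0, 0, 0]],
  [1, [-2.5, 0, -50], [0, 0, 0]],
  [1, [-2.5, 0, -64], [0, 0, 0]],
  [1, [-2.5, 0, -70], [0, 0, 0]],
])

```text
clock: 12.98
tool_pos: [0.4667, 0.2167, 0.0426]
orientation: [179.9, 0.1, -8.0]
force: [-0.7, 0.4, -1.6]
opening: 0.0136
gripper_force: 30.0
```

step_arm([
  [1, [0, 0, -3], [0, 0, 0]],
  [1, [0, 0, -6], [0, 0, 0]],
  [1, [0, 0, -9], [0, 0, 0]],
  [1, [0, 0, -11], [0, 0, 0]],
  [1, [0, 0, -12], [0, 0, 0]],
])

```text
clock: 13.4
tool_pos: [0.4684, 0.219, 0.0333]
orientation: [-180.0, -0.0, -7.9]
force: [0.5, -0.0, -3.1]
opening: 0.0139
gripper_force: 30.0
```

step_arm([
  [1, [0, 0, -0.5], [0, 0, 0]],
  [1, [0, 0, -1], [0, 0, 0]],
  [1, [0, 0, -1.5], [0, 0, 0]],
  [1, [0, 0, -1.5], [0, 0, 0]],
  [1, [0, 0, -1.5], [0, 0, 0]],
])

```text
clock: 13.82
tool_pos: [0.4683, 0.2189, 0.0317]
orientation: [-180.0, -0.0, -7.9]
force: [0.9, -0.2, -2.0]
opening: 0.0135
gripper_force: 30.0
```

step_arm([
  [1, [0, 0, -0.5], [0, 0, 0]],
  [1, [0, 0, -0.5], [0, 0, 0]],
  [1, [0, 0, -1], [0, 0, 0]],
  [1, [0, 0, -1], [0, 0, 0]],
  [1, [0, 0, -1], [0, 0, 0]],
])

```text
clock: 14.23
tool_pos: [0.4683, 0.2189, 0.031]
orientation: [-180.0, -0.0, -7.9]
force: [-3.2, -0.3, 5.4]
opening: 0.0137
gripper_force: 30.0
```

Contact came at the predicted home height (0.031, +5 N). Releasing, rising and backing away.

step_arm([
  [0.9, [0, 0, 0], [0, 0, 0]],
  [0.5, [0, 0, 0], [0, 0, 0]],
  [0, [0, 0, 0], [0, 0, 0]],
  [0, [0, 0, 0], [0, 0, 0]],
  [0, [0, 0, 0], [0, 0, 0]],
])

```text
clock: 14.65
tool_pos: [0.4683, 0.2189, 0.0305]
orientation: [-180.0, -0.0, -7.9]
force: [0.6, -0.4, 0.3]
opening: 0.0349
gripper_force: 0.0
```

step_arm([
  [0, [0, 0, 0], [0, 0, 0]],
  [0, [0, 0, 0], [0, 0, 0]],
  [0, [0, 0, 5], [0, 0, 0]],
  [0, [0, 0, 25], [0, 0, 0]],
  [0, [0, 0, 55], [0, 0, 0]],
])

```text
clock: 15.07
tool_pos: [0.4666, 0.2174, 0.0841]
orientation: [179.8, 0.2, -7.9]
force: [0.5, 0.1, -1.0]
opening: 0.0679
gripper_force: 0.0
```

step_arm([
  [0, [0, 0, 30], [0, 0, 0]],
  [0, [0, 0, 65], [0, 0, 0]],
  [0, [0, 0, 95], [0, 0, 0]],
  [0, [0, 0, 125], [0, 0, 0]],
  [0, [0, 0, 140], [0, 0, 0]],
])

```text
clock: 15.48
tool_pos: [0.4694, 0.2194, 0.2302]
orientation: [-179.8, -0.2, -7.9]
force: [0.6, 0.5, -0.1]
opening: 0.0873
gripper_force: 0.0
```

```bash
python3 - <<'E'
from h import *
s=ctrl.snapshot("side")[:,:,::-1];cv2.imwrite("pics/s9.png",s)
o=ctrl.get_obs();print(o["tool_pos"],o["force"],o["clock"])
z=.045;c=np.array([.4685,.219,z]);a=np.radians(-8);ex=np.array([np.cos(a),np.sin(a),0]);ey=np.array([-ex[1],ex[0],0])
P=[c+i*.1*ex+j*.063*ey for i,j in((1,-1),(-1,-1),(-1,1),(1,1))]
p=proj("side",P);print(((p-[190,180])*2.5).round(0).tolist())
cv2.imwrite("pics/c9.png",cv2.resize(s[180:400,190:410],(550,550),interpolation=cv2.INTER_CUBIC))
E
```

```text
[0.47030938 0.21999155 0.23191036] [ 1.9463794  -0.46520455  3.53031847] 15.5333
[[117.0, 229.0], [460.0, 256.0], [451.0, 398.0], [52.0, 362.0]]
```

View pics/c9.png

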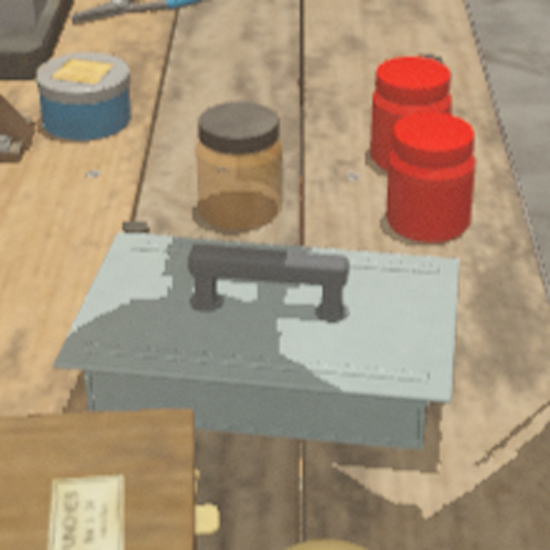

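The final view shows the lid flat on the box. Its plate corners at crop (118,235), (459,259), (450,400) and (55,368) match the home pose within about 2 px. The jar stands upright at (238,165), and the arm is clear.

```bash
python3 -c "
from plant import ctrl
print(ctrl.close_job())"
```

```text
the job is handed in; nothing more can be done
None
```

The job is handed in: the brown jar stands upright on the bench beside the box, the wax is still in the box, and the lid sits square and flat on the rim; the clock read 15.5 s of the 51 s allowed.

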